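# Sort inspected housings by tag and bring the doubtful one under the probe

## Task

Sort the three inspected housings by their tags: stand the green-tagged one flat in the green pass nest and the red-tagged one flat in the red reject nest. Stand the yellow-tagged one flat in the yellow-fenced nest on the measuring stand's carriage while the carriage is still clear of the probe, then slide the carriage by its black handle until the white spot on that housing sits right under the red probe tip. Set the housings down gently without dropping or tipping them, never touch the probe, its arm or its column, and leave the other things on the bench where they are.

Things in the scene. Friction and masses are not known exactly. Their poses are not given: they have to be found in the camera images.
- housing_green: Die-cast aluminium sensor housing, a plain block 96 (x) x 44 (y) x 50 (z) mm, 0.3 kg, grey top plate. Origin at the centre of its underside, x along its length, z up. On its top: a 34 mm square green tag (x = -18 mm) and a white 12 mm spot in a black ring on its centre line (x = +28 mm). It stands upright on the table, any yaw.
- housing_red: Die-cast aluminium sensor housing, a plain block 96 (x) x 44 (y) x 50 (z) mm, 0.3 kg, grey top plate. Origin at the centre of its underside, x along its length, z up. On its top: a 34 mm square red tag (x = -18 mm) and a white 12 mm spot in a black ring on its centre line (x = +28 mm). It stands upright on the table, any yaw.
- housing_yellow: Die-cast aluminium sensor housing, a plain block 96 (x) x 44 (y) x 50 (z) mm, 0.3 kg, grey top plate. Origin at the centre of its underside, x along its length, z up. On its top: a 34 mm square yellow tag (x = -18 mm) and a white 12 mm spot in a black ring on its centre line (x = +28 mm). It stands upright on the table, any yaw.
- spot (a point): Centre of the white spot on the yellow-tagged housing's top, 28 mm along the housing's +x from its middle, 50 mm above its underside.
- pass_nest: Fixed pass nest for one housing: a low black plate with a green fence, 124 (x) x 72 (y) mm outside. Origin at the centre of its underside, x along its length. Pocket 110 (x) x 58 (y) mm at its floor, 8 mm above the origin; the fence's inner face widens at 45 degrees to its top, 18 mm above the origin. A housing fits lengthwise, either way round.
- reject_nest: Fixed reject nest for one housing: a low black plate with a red fence, 124 (x) x 72 (y) mm outside. Origin at the centre of its underside, x along its length. Pocket 110 (x) x 58 (y) mm at its floor, 8 mm above the origin; the fence's inner face widens at 45 degrees to its top, 18 mm above the origin. A housing fits lengthwise, either way round.
- stand: Fixed white measuring stand, base 130 (x) x 420 (y) mm, 36 mm high, with rails along y to 44 mm. Origin at the centre of its underside. A 60 mm high white block (70 x 90 mm) joins its +x side at x = 100, y = +115 mm and carries the probe column.
- probe: Fixed probe, arm and column; origin and axes as the stand. At x = 0, y = +115 mm hangs a black barrel 18 mm across (163 mm up), a 5 mm stem and a red ball (bottom 126 mm up, 17 mm above a housing on the carriage). The arm (22 mm wide, 174 to 196 mm up) runs along +x to a column 32 mm across at x = +105 mm, its white head 45 mm square up to 210 mm. Do not touch.
- carriage (a joint): Position of the carriage along the stand's +y (m), 0 to 0.20, growing towards the probe; stiff by about 2 N, stays where left. Carriage plate 100 (x) x 190 (y) mm, from 125 mm on the -y side of its nest's centre to 65 mm on the +y side.
- probe_tip (a point): The lowest point of the probe's red ball, 126 mm above the table.
- carriage_nest (a point): Centre of the floor of the yellow-fenced nest on the carriage, 59 mm above the table; moves with the carriage, axes as the stand's. Pocket 52 (x) x 104 (y) mm, fence to 10 mm above this floor, its upper 6 mm sloping outward at 45 degrees. A housing fits with its length along y, either way round. At carriage 0 this point is at stand y = -40 mm.
- carriage_handle (a point): Grip point of the carriage's upright black handle, 105 mm to the -y side of the nest's centre: 18 (x) x 26 (y) mm in plan, its top 107 mm above the table and this point right on its top face's centre, axes as the stand's. The handle rises 48 mm from the carriage plate.
- bottle: White cleaning bottle, 60 mm across, 160 mm high; origin at the centre of its underside. Leave alone.
- jar: Amber jar with red lid, 48 mm across, 60 mm high; origin at the centre of its underside. Leave alone.
- weight: Brass calibration weight, 34 mm across, 66 mm high, standing among the housings; origin at the centre of its underside. Leave alone.
- gauge_box: Closed wooden gauge box 90 (x) x 50 (y) x 35 mm; origin at the centre of its underside. Leave alone.
- caliper: Digital caliper lying flat, 160 mm long (x), 11 mm high; origin under its middle. Leave alone.
- screwdriver: Screwdriver lying flat, 170 mm long (x), under 35 mm high. Leave alone.
- mouse: Round black mouse, 60 mm across, 30 mm high; origin at the centre of its underside. Leave alone.
Things that resemble listed ones, but are neither listed nor needed, are in the scene too. What is shaped like the pass_nest but purple is not meant.

How it is judged:
By the outcome, as a careful person would: the job done as asked, in the order asked, and still so for the second after the job is handed in, with the robot touching nothing.
It also fails if it takes over 72 s, if anything falls off the work surface, if the arm or the gripper's body presses on something with over 40 N, if the wrist force passes 120 N, or if a joint passes its speed limit or range.

## Robot

A 7-joint arm with a two-finger parallel gripper is mounted at the origin on the work surface. World frame = base frame: x ahead of the robot, y to its left, z up, the work surface at z = 0. Lengths are in m, angles in rad, forces in N, time in s.
With the tool pointing down it reaches from about 0.4 to 0.85 m from the base axis. Payload 10.4 kg.
Tool frame: the origin (TCP) lies at the very end of the fingers, on their centre line; the grasp point (between the pads) lies 19 mm behind it; z points along the fingers, y is the line along which they close (so a half turn about z gives the same grasp; the last joint's range is limited). The gripper opens to 87 mm and grips with 3 to 60 N. Pads are 19 mm wide; open, the fingers measure 117 mm over their backs; the gripper's body (75 mm by 190 mm) begins 51 mm behind the grasp point.
Start: joints at [1.235, 0.332, -0.065, 1.46, 0.022, 1.35, -0.088], TCP at [0.192, -0.595, 0.223] pointing down, gripper open.
Joint ranges: [-2.6, 2.6], [-0.5, 2.12], [-1.47, 1.34], [0.16, 2.42], [-1.27, 4.41], [0.06, 2.06], [-2.6, 2.6]. Speed limits (rad/s): [2.22, 2.22, 2.79, 2.79, 3.14, 3.14, 3.14].

## Interface

Orientations are given as a unit quaternion [x, y, z, w].
In Python, from bench import * gives the robot as it stands.
- The arm moves only by the tool carry_out, never from a script. Its argument "deltas" is a list of rows, each an object with "hand": the finger opening in mm, from 0 to 87; "dp": the shift along the tool's x, y, z each as a share of 250 mm, from -1 to 1, a list of three; "spin": the turn about the tool's z as a share of pi rad, from -1 to 1. In form: [{"hand": hand, "dp": [dx, dy, dz], "spin": spin}, ...]. A call has 1 to 20 rows; each row is the pose to reach, as a shift and turn from the pose commanded when the call began, along the tool's axes at that moment, turning the shorter way round; what a row does not reach only later rows make up. A row lasts 1/10 s, in which the tool goes at most 50 mm and 8.59 degrees, less where a joint would pass 70% of its speed; a pose out of reach is approached as far as the arm can. A call with a number of a shift or a turn outside -1 to 1 is refused whole. A call with a gripper value outside its range is refused whole. The fingers move at their own pace and stop on an object; "force" is the grip in N (left out, the last holds). Time passes only in rows, so rows that repeat a pose let the fingers close. It gives the time, the measured TCP pose, the force, the opening and the grip force at its end, in the units of the state.
- read_state(): the state, without advancing time (a new reading comes with each control period).
- camera(name): name is "scene" or "top"; returns the picture (420x560x3 uint8, red, green, blue); there is no depth.
- get_calibration(name): a dict with "fx", "fy", "cx", "cy" (pixels), "R" (3x3) and "t" (3): a world point X has camera coordinates R X + t. Camera axes: x right, y down, z forward; pixel columns grow to the right and rows downward; lengths in m; the calibration is good to about 2 mm. A picture is of the moment at which its call begins. get_calibration takes no time and is no camera call.
- close_job(): hands the job in; it is judged then, once.
The state is a dict: "time": time; "joint_positions": joint angles; "joint_vel": joint speeds; "joint_torque": joint torques, N m; "ee_pos": TCP position; "eef_rot": TCP orientation; "ft_force": force on the tool from outside, world axes, zero at the start; "torque": the same for the moment, N m; "width": finger opening in m; "grip_force": force on a finger pad.
Only numpy, scipy, OpenCV 4.12 (cv2) and the standard library are available. Lean on these libraries where they do the work, as an engineer would, in place of code of your own. Each camera call takes 0.05 s, during which the arm holds its last target. There are 200 camera calls.

## Working session

There is one attempt and no reset: what is moved stays moved. The work goes in short steps, Python scripts to look and compute and a tool call to move; the robot and the scene stay as the last step left them, time stands still between calls to the robot, and variables do not carry over. Pictures are saved under pics/ and viewed, at most 10 in all, crops included, and the job is handed in when it is done.

Besides the shell and the picture viewer there is one more tool, called after ">>>" as a command line: name --argument value ..., lists and objects as JSON in quotes. carry_out: Moves the arm, as the interface text tells. Its arguments: {"type":"object","properties":{"deltas":{"type":"array","items":{"type":"object","properties":{"hand":{"type":"number"},"dp":{"type":"array","items":{"type":"number","minimum":-1,"maximum":1}},"spin":{"type":"number","minimum":-1,"maximum":1}}}},"force":{"type":"number"}},"required":["deltas"]}

```bash
mkdir -p pics; python3 - <<'E'
from bench import *
import cv2
for n in("scene","top"):
    im=camera(n); cv2.imwrite(f"pics/{n}0.png",cv2.resize(im[:,:,::-1],(800,600),interpolation=cv2.INTER_CUBIC)); cv2.imwrite(f"{n}0raw.png",im[:,:,::-1])
    print(n,get_calibration(n))
print(read_state())
E
```

```text
scene {'fx': 537.1145628441707, 'fy': 537.1145628441707, 'cx': 278.5045063197456, 'cy': 204.47794382776092, 'R': array([[-0.46821765,  0.88345609, -0.01666025],
       [ 0.5295198 ,  0.26544318, -0.80569765],
       [-0.70737614, -0.38606379, -0.59209268]]), 't': array([ 0.27781611, -0.16474734,  1.61917218])}
top {'fx': 396.88130071205575, 'fy': 396.88130071205575, 'cx': 285.0274984716243, 'cy': 208.94448597085105, 'R': array([[-0.07462876, -0.99719195, -0.00622588],
       [-0.96849643,  0.07396584, -0.23778923],
       [ 0.23758201, -0.01171617, -0.97129682]]), 't': array([-0.03633749,  0.52130917,  1.14718552])}
{'time': 0.1, 'joint_positions': array([ 1.23543179,  0.33282969, -0.0646989 ,  1.46082569,  0.02163113,
        1.34992005, -0.08848485]), 'joint_vel': array([ 5.36640580e-04,  1.23298759e-03, -1.09668928e-03, -3.44854138e-03,
        7.23910004e-04, -2.10215428e-05, -9.66417823e-04]), 'joint_torque': array([ 1.61232892e-03, -6.24549794e+01,  2.46646494e-02, -3.90716743e+01,
       -6.14391966e-02,  3.66623502e-02,  4.50822279e-05]), 'ee_pos': array([ 0.19218784, -0.59436022,  0.2218355 ]), 'eef_rot': array([ 9.87793912e-01,  1.55765125e-01, -1.43424052e-04, -6.27014933e-04]), 'ft_force': array([ 0.13792736, -0.4484263 ,  0.46158168]), 'torque': array([ 0.06432176,  0.01928159, -0.03475246]), 'grip_force': 0.0, 'width': 0.08672695168077227}
```

View pics/scene0.png

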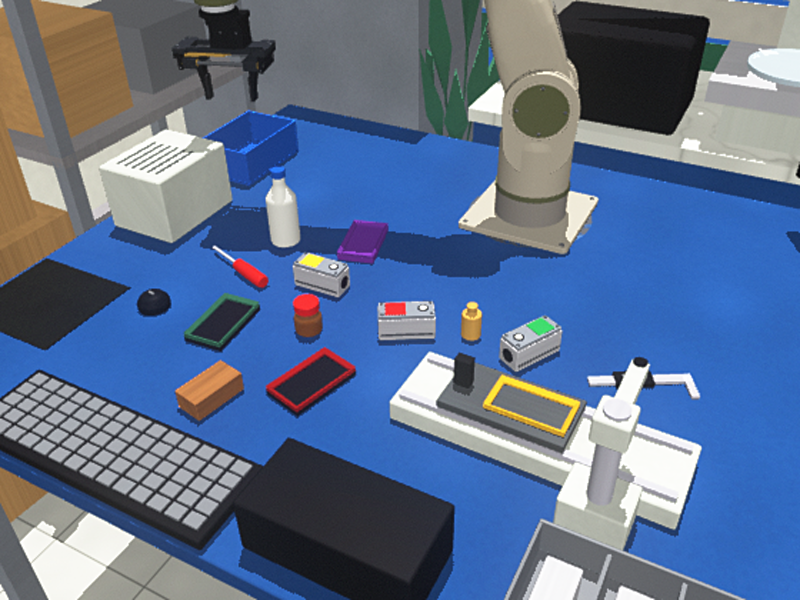

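View pics/top0.png

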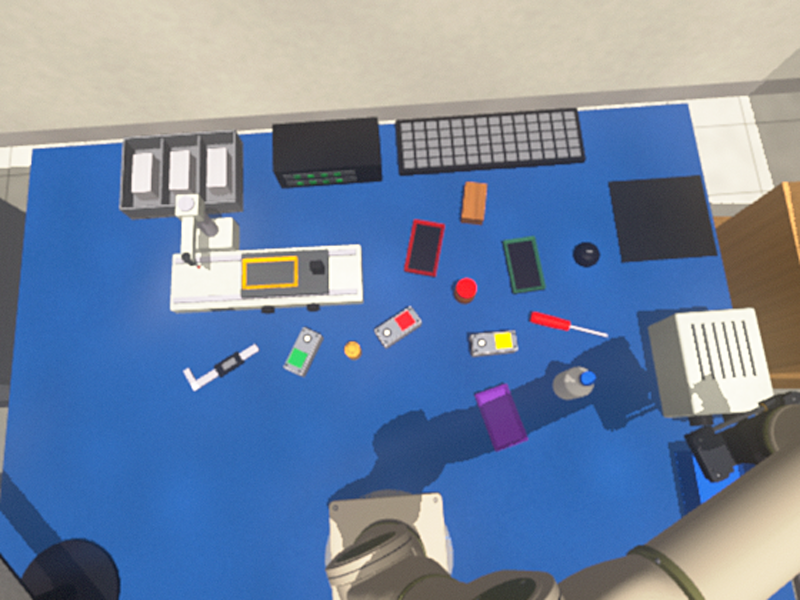

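Candidates (800x600 top view):
- Housings: green tag (302,351), red (398,326), yellow (493,342).
- Nests: green pass nest (523,264), with the purple lookalike (500,416) not meant. Red reject nest (425,248), carriage nest (270,272).
- Red lookalikes that aren't housings: jar lid (465,290), screwdriver handle (550,321).

Close crops next.

```bash
python3 - <<'E'
import cv2
a=cv2.imread("top0raw.png")[145:325,115:385]; cv2.imwrite("pics/topc.png",cv2.resize(a,None,fx=2.96,fy=2.96,interpolation=cv2.INTER_CUBIC))
a=cv2.imread("scene0raw.png")[165:345,125:425]; cv2.imwrite("pics/scec.png",cv2.resize(a,None,fx=2.66,fy=2.66,interpolation=cv2.INTER_CUBIC))
E
```

```text
(no output)
```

View pics/topc.png

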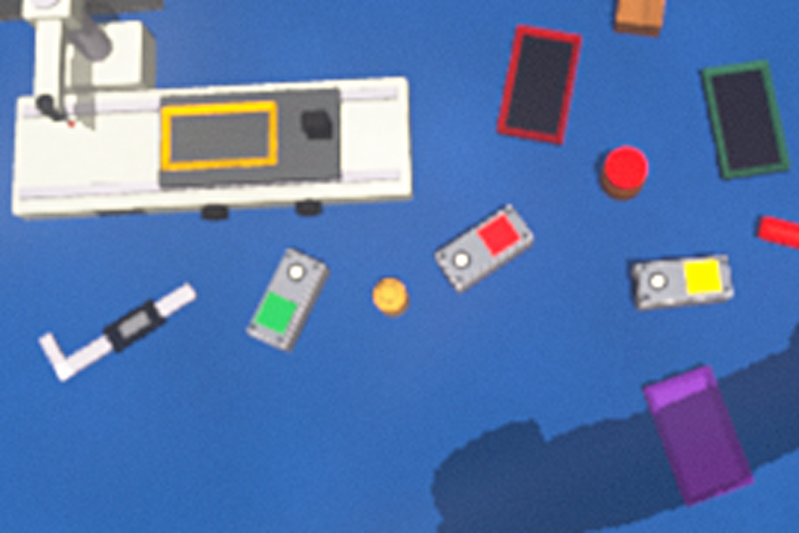

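View pics/scec.png

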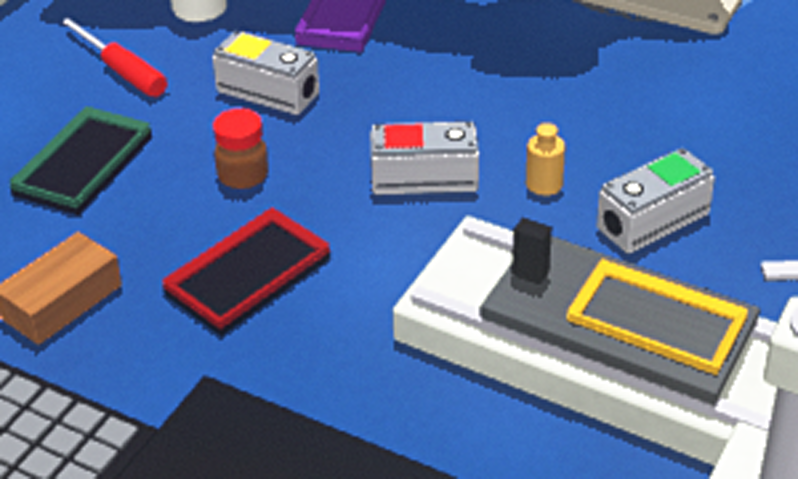

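The crops confirm the choice. Top-crop tags are green (276,313), red (499,235) and yellow (703,276), with the spots at (296,271), (461,260) and (657,281). Next I fit poses from both views.

```bash
cat > h.py <<'E'
import cv2,numpy as np
from scipy.optimize import minimize,least_squares
from bench import get_calibration
C={n:get_calibration(n) for n in("top","scene")}
def proj(n,P):
    c=C[n];q=np.atleast_2d(P)@c["R"].T+c["t"];return q[:,:2]/q[:,2:]*[c["fx"],c["fy"]]+[c["cx"],c["cy"]]
def tri(pt,ps,x0=(.5,0,.05)):
    r=least_squares(lambda X:np.r_[proj("top",X)[0]-pt,proj("scene",X)[0]-ps],x0);return r.x,np.abs(r.fun).max()
def u(n,p):return np.array(p)/(2.96 if n=="top" else 2.66)+([115,145] if n=="top" else [125,165])
H={"green":(45,85),"red":(-8,8),"yellow":(20,34)}
def mask(im,n,seed,col,R=26):   # connected colour blob near crop pixel seed
    p=u(n,seed);hsv=cv2.cvtColor(im,cv2.COLOR_BGR2HSV).astype(int);h=(hsv[...,0]+90)%180-90
    m=((h>=H[col][0])&(h<=H[col][1])&(hsv[...,1]>110)&(hsv[...,2]>45)).astype(np.uint8)
    w=np.zeros_like(m);cv2.circle(w,tuple(int(round(a)) for a in p),R,1,-1);m&=w
    k,l,s,_=cv2.connectedComponentsWithStats(m,connectivity=8);return (l==1+np.argmax(s[1:,4])).astype(np.uint8)
def box(x,y,z,yaw,lx,ly,h):
    c,s=np.cos(yaw),np.sin(yaw);return np.array([[x+c*a-s*b,y+s*a+c*b,zz] for a in(-lx/2,lx/2) for b in(-ly/2,ly/2) for zz in(z-h,z)])
S=8
def fill(pts,shape):
    im=np.zeros((shape[0]*S,shape[1]*S),np.uint8);q=cv2.convexHull(np.round(((np.asarray(pts)+.5)*S-.5)).astype(np.int32));cv2.fillConvexPoly(im,q,1);return im
def fitbox(masks,x0,lx,ly,h,free=False):
    T={}
    for n,m in masks.items():
        M=cv2.resize(m*255,None,fx=S,fy=S,interpolation=cv2.INTER_LINEAR)>127
        q=cv2.convexHull(np.argwhere(M)[:,::-1].astype(np.int32));t=np.zeros(M.shape,np.uint8);cv2.fillConvexPoly(t,q,1);T[n]=t
    def f(p):
        g=p[4]/100 if free else 0;e=0
        for n,t in T.items():
            r=fill(proj(n,box(p[0]/100,p[1]/100,p[2]/100,p[3]/10,lx+g,ly+g,h)),next(iter(masks.values())).shape)
            e+=(t^r).sum()/t.sum()
        return e
    p=np.array([x0[0]*100,x0[1]*100,x0[2]*100,x0[3]*10]+([0] if free else []))
    for _ in range(2):
        sim=np.vstack([p]+[p+d for d in np.eye(len(p))*.8]);r=minimize(f,p,method="Nelder-Mead",options=dict(initial_simplex=sim,xatol=.005,fatol=1e-4));p=r.x
    return np.r_[p[:3]/100,p[3]/10,p[4:]/100],r.fun
def cen(m):
    M=cv2.moments(m,True);return np.array([M["m10"],M["m01"]])/M["m00"]
E
python3 - <<'E'
from h import *
np.set_printoptions(precision=4,suppress=True)
I={n:cv2.imread(n+"0raw.png") for n in C}
for col,tt,ts,st,ss in[("green",(276,313),(677,167),(296,271),(633,187)),("red",(499,235),(404,136),(461,260),(455,133)),("yellow",(703,276),(248,44),(657,281),(289,57))]:
    m={"top":mask(I["top"],"top",tt,col,12),"scene":mask(I["scene"],"scene",ts,col,16)}
    T,e=tri(cen(m["top"]),cen(m["scene"]));W,e2=tri(u("top",st),u("scene",ss));d=W-T
    yaw=np.arctan2(d[1],d[0]);print("H",col,"tag",T,e,"spot",W,e2,"len",np.hypot(*d[:2]),"yaw",np.degrees(yaw),"ctr",T[:2]+.018*np.array([np.cos(yaw),np.sin(yaw)]), W[:2]-.028*np.array([np.cos(yaw),np.sin(yaw)]))
for name,col,ct,cs,lx,ly,h in[("pass","green",(745,119),(82,158),.124,.072,.010),("rej","red",(540,85),(246,268),.124,.072,.010),("car","yellow",(219,136),(660,316),.116,.064,.010)]:
    m={"top":mask(I["top"],"top",ct,col,26),"scene":mask(I["scene"],"scene",cs,col,45)}
    c,e=tri(cen(m["top"]),cen(m["scene"]))
    q=np.argwhere(m["top"])[:,::-1];print(name,c,[int(x.sum()) for x in m.values()])
    best=min((fitbox(m,[*c,y],lx,ly,h,name=="car") for y in(-.3,.2,1.4,1.7)),key=lambda r:r[1]);print("  fit",best,np.degrees(best[0][3]))
print("handle top",tri(u("top",(317,119)),u("scene",(533,232))))
print("tip",tri(u("top",(71,124)),u("scene",(0,0))))
E
```

```text
H green tag [0.4106 0.1638 0.0516] 0.47789605928358014 spot [0.4503 0.1418 0.0516] 0.15653959955270125 len 0.045347028406711155 yaw -28.93583439823174 ctr [0.4263 0.155 ] [0.4258 0.1554]
H red tag [ 0.4738 -0.0674  0.0509] 0.3320330714304873 spot [ 0.4492 -0.0275  0.0505] 0.21052303978376585 len 0.046894984876578366 yaw 121.65715699426013 ctr [ 0.4644 -0.0521] [ 0.4639 -0.0513]
H yellow tag [ 0.4148 -0.2716  0.0511] 0.31649168575378894 spot [ 0.4124 -0.2254  0.05  ] 0.1507382394447916 len 0.04621904395381262 yaw 92.9177603052417 ctr [ 0.4138 -0.2536] [ 0.4138 -0.2534]
pass [ 0.6259 -0.3276  0.0471] [46, 349]
  fit (array([ 0.5908, -0.3454,  0.0186,  3.2265]), np.float64(4.964265215212272)) 184.8652808260704
rej [ 0.6489 -0.1247  0.0125] [276, 622]
  fit (array([ 0.6474, -0.1235,  0.019 ,  2.8782]), np.float64(0.07129226196981152)) 164.90598037054002
car [0.6007 0.2163 0.0681] [242, 723]
  fit (array([0.5983, 0.2149, 0.0702, 1.5427, 0.0029]), np.float64(0.06936696889141361)) 88.39011616784929
handle top (array([0.5942, 0.1095, 0.1012]), np.float64(0.6679165207938809))
tip (array([ 0.7304, -0.0314,  0.3145]), np.float64(122.02704661246659))
```

```bash
python3 - <<'E'
import h; from h import *
np.set_printoptions(precision=4,suppress=True)
I={n:cv2.imread(n+"0raw.png") for n in C}
hsv=cv2.cvtColor(I["top"],cv2.COLOR_BGR2HSV)
for p in((712,120),(775,120),(745,170)):
    a=u("top",p).round().astype(int);print(hsv[a[1],a[0]-1:a[0]+2].tolist())
H["green"]=(45,98)
def m2(n,s,R):
    p=u(n,s);q=cv2.cvtColor(I[n],cv2.COLOR_BGR2HSV);m=cv2.inRange(q,(50,70,30),(98,255,150));w=np.zeros_like(m);cv2.circle(w,tuple(int(round(a)) for a in p),R,255,-1);m&=w
    k,l,s,_=cv2.connectedComponentsWithStats(m);return (l==1+np.argmax(s[1:,4])).astype(np.uint8)
m={"top":m2("top",(745,119),26),"scene":m2("scene",(82,158),32)}
for v in m.values():print(v.sum(),cv2.boundingRect(v))
print(min((fitbox(m,[.6,-.345,.018,y],.124,.072,.010) for y in(.1,.3)),key=lambda r:r[1]))
# tip pixel at z=.13 plane from top view (crop 71,124)
r=least_squares(lambda X:proj("top",[X[0],X[1],.13])[0]-u("top",(71,124)),[.6,.37]);print("tip",r.x)
E
```

```text
[[102, 103, 82], [76, 103, 109], [77, 104, 113]]
[[81, 109, 96], [77, 112, 116], [92, 122, 119]]
[[81, 88, 98], [79, 93, 99], [77, 97, 103]]
317 (352, 165, 30, 40)
498 (129, 205, 52, 38)
(array([ 0.5903, -0.3441,  0.0193,  0.0757]), np.float64(0.07208488842857867))
tip [0.5993 0.3457]
```

```bash
cat > plan.py <<'E'
import sys,numpy as np
from bench import read_state
from scipy.spatial.transform import Rotation as Ro
def plan(*W):  # waypoints x,y,z,phi(deg, tool x heading) -> dp, spin
    s=read_state();R=Ro.from_quat(s["eef_rot"]).as_matrix();p=s["ee_pos"];f=np.degrees(np.arctan2(R[1,0],R[0,0]))
    print("t %.2f"%s["time"],"tcp",p.round(4),"phi %.1f"%f,"q7 %.2f"%s["joint_positions"][6],"w",round(s["width"],4),"F",s["ft_force"].round(1))
    for w in W:
        d=R.T@(np.array(w[:3])-p);print(w,"dp",(d/.25).round(4).tolist(),"spin %.4f"%(-((w[3]-f+180)%360-180)/180),"tilt",R[:,2].round(3)[:2] )
if __name__=="__main__":plan(*[tuple(map(float,a.split(","))) for a in sys.argv[1:]])
E
python3 plan.py .45,-.3,.25,85 .426,.155,.25,151 .426,.155,.1,151 .426,.155,.022,151
```

```text
t 0.10 tcp [ 0.1922 -0.5944  0.2218] phi 17.9 q7 -0.09 w 0.0867 F [ 0.1 -0.4  0.5]
(0.45, -0.3, 0.25, 85.0) dp [1.3435, -0.8031, -0.1117] spin -0.3727 tilt [-0.     0.001]
(0.426, 0.155, 0.25, 151.0) dp [1.8123, -2.5643, -0.1095] spin -0.7393 tilt [-0.     0.001]
(0.426, 0.155, 0.1, 151.0) dp [1.8123, -2.5636, 0.4905] spin -0.7393 tilt [-0.     0.001]
(0.426, 0.155, 0.022, 151.0) dp [1.8123, -2.5632, 0.8025] spin -0.7393 tilt [-0.     0.001]
```

>>> carry_out --deltas '[{"hand":85,"dp":[1,-0.8,-0.12],"spin":-0.37},{"hand":85,"dp":[1,-0.8,-0.12],"spin":-0.37},{"hand":85,"dp":[1,-0.8,-0.12],"spin":-0.37},{"hand":85,"dp":[1,-0.8,-0.12],"spin":-0.37},{"hand":85,"dp":[1,-0.8,-0.12],"spin":-0.37},{"hand":85,"dp":[1,-0.8,-0.12],"spin":-0.37},{"hand":85,"dp":[1,-0.8,-0.12],"spin":-0.37},{"hand":85,"dp":[1,-0.8,-0.12],"spin":-0.37},{"hand":85,"dp":[1,-0.8,-0.12],"spin":-0.37},{"hand":85,"dp":[1,-0.8,-0.12],"spin":-0.37}]'

```text
time: 1.1
ee_pos: [0.3682, -0.3278, 0.2523]
eef_rot: [0.742, 0.671, -0.0, -0.0]
ft_force: [-0.5, 0.5, -0.2]
width: 0.0853
grip_force: 0.0
```

```bash
python3 plan.py .45,-.1,.25,120 .426,.155,.25,151
```

```text
t 1.10 tcp [ 0.3682 -0.3278  0.2523] phi 84.3 q7 0.52 w 0.0853 F [-0.5  0.5 -0.2]
(0.45, -0.1, 0.25, 120.0) dp [0.9395, 0.2347, 0.0091] spin -0.1985 tilt [-0.  0.]
(0.426, 0.155, 0.25, 151.0) dp [1.9448, 0.0373, 0.0093] spin -0.3707 tilt [-0.  0.]
```

>>> carry_out --deltas '[{"hand":85,"dp":[0.98,0.22,0],"spin":-0.19},{"hand":85,"dp":[0.98,0.22,0],"spin":-0.37},{"hand":85,"dp":[0.98,0.22,0],"spin":-0.37},{"hand":85,"dp":[0.98,0.22,0],"spin":-0.37},{"hand":85,"dp":[0.98,0.22,0],"spin":-0.37},{"hand":85,"dp":[0.98,0.22,0],"spin":-0.37},{"hand":85,"dp":[0.98,0.22,0],"spin":-0.37},{"hand":85,"dp":[0.98,0.22,0],"spin":-0.37},{"hand":85,"dp":[0.98,0.22,0],"spin":-0.37}]'

```text
time: 2.0
ee_pos: [0.4467, -0.0895, 0.2524]
eef_rot: [0.25, 0.968, 0.0, -0.0]
ft_force: [-0.5, 1.0, 0.1]
width: 0.085
grip_force: 0.0
```

```bash
python3 plan.py .426,.155,.1,151 .426,.155,.022,151
```

```text
t 2.00 tcp [ 0.4467 -0.0895  0.2524] phi 151.0 q7 1.19 w 0.085 F [-0.5  1.   0.1]
(0.426, 0.155, 0.1, 151.0) dp [0.5463, 0.8151, 0.6097] spin -0.0000 tilt [-0.  0.]
(0.426, 0.155, 0.022, 151.0) dp [0.5462, 0.8151, 0.9217] spin -0.0000 tilt [-0.  0.]
```

>>> carry_out --deltas '[{"hand":85,"dp":[0.546,0.815,0.2],"spin":0},{"hand":85,"dp":[0.546,0.815,0.2],"spin":0},{"hand":85,"dp":[0.546,0.815,0.2],"spin":0},{"hand":85,"dp":[0.546,0.815,0.2],"spin":0},{"hand":85,"dp":[0.546,0.815,0.2],"spin":0},{"hand":85,"dp":[0.546,0.815,0.2],"spin":0},{"hand":85,"dp":[0.546,0.815,0.4],"spin":0},{"hand":85,"dp":[0.546,0.815,0.55],"spin":0},{"hand":85,"dp":[0.546,0.815,0.65],"spin":0},{"hand":85,"dp":[0.546,0.815,0.65],"spin":0}]'

```text
time: 3.0
ee_pos: [0.4237, 0.1542, 0.0872]
eef_rot: [0.252, 0.968, -0.001, -0.003]
ft_force: [0.3, 0.2, -0.5]
width: 0.0851
grip_force: 0.0
```

```bash
python3 plan.py .426,.155,.022,151;python3 - <<'E'
from bench import *
import cv2
a,b=camera("scene"),camera("top")
a=a[150:290,240:440,::-1];b=b[200:290,170:270,::-1]
cv2.imwrite("pics/g1.png",cv2.hconcat([cv2.resize(a,(400,280),interpolation=2),cv2.resize(b,(311,280),interpolation=2)]))
E
```

```text
t 3.00 tcp [0.4237 0.1542 0.0872] phi 150.8 q7 0.48 w 0.0851 F [ 0.3  0.2 -0.5]
(0.426, 0.155, 0.022, 151.0) dp [-0.0076, 0.0081, 0.2609] spin -0.0011 tilt [-0.006 -0.   ]
```

View pics/g1.png

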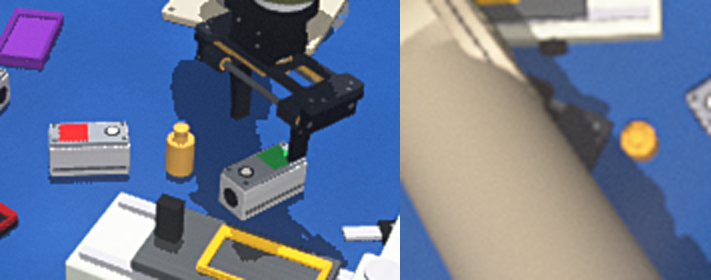

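The picture shows the open fingers straddling the green housing: fingers at about (240,100) and (297,145), housing at (262,175). Descending and gripping.

>>> carry_out --deltas '[{"hand":85,"dp":[0,0,0.1],"spin":0},{"hand":85,"dp":[0,0,0.2],"spin":0},{"hand":85,"dp":[0,0,0.27],"spin":0},{"hand":85,"dp":[0,0,0.27],"spin":0},{"hand":30,"dp":[0,0,0.27],"spin":0},{"hand":30,"dp":[0,0,0.27],"spin":0},{"hand":30,"dp":[0,0,0.27],"spin":0},{"hand":30,"dp":[0,0,0.27],"spin":0},{"hand":30,"dp":[0,0,0.27],"spin":0},{"hand":30,"dp":[0,0,0.27],"spin":0}]' --force 25

```text
time: 4.1
ee_pos: [0.4258, 0.1554, 0.0227]
eef_rot: [0.249, 0.968, -0.0, 0.0]
ft_force: [-0.4, -0.0, -0.2]
width: 0.0451
grip_force: 1.0
```

```bash
python3 plan.py .46,-.04,.25,80 .59,-.344,.25,5
```

```text
t 4.10 tcp [0.4258 0.1554 0.0227] phi 151.1 q7 0.37 w 0.0451 F [-0.4 -0.  -0.2]
(0.46, -0.04, 0.25, 80.0) dp [-0.4978, -0.6184, -0.9092] spin 0.3951 tilt [ 0. -0.]
(0.59, -0.344, 0.25, 5.0) dp [-1.5405, -1.4318, -0.9089] spin 0.8117 tilt [ 0. -0.]
```

>>> carry_out --deltas '[{"hand":30,"dp":[0,0,0],"spin":0},{"hand":30,"dp":[0,0,0],"spin":0},{"hand":30,"dp":[0,0,-0.04],"spin":0},{"hand":30,"dp":[0,0,-0.14],"spin":0},{"hand":30,"dp":[0,0,-0.3],"spin":0},{"hand":30,"dp":[0,0,-0.45],"spin":0},{"hand":30,"dp":[0,0,-0.6],"spin":0},{"hand":30,"dp":[-0.1,-0.1,-0.67],"spin":0.04},{"hand":30,"dp":[-0.2,-0.25,-0.67],"spin":0.08},{"hand":30,"dp":[-0.3,-0.4,-0.67],"spin":0.12},{"hand":30,"dp":[-0.4,-0.5,-0.67],"spin":0.16},{"hand":30,"dp":[-0.5,-0.62,-0.67],"spin":0.2},{"hand":30,"dp":[-0.6,-0.7,-0.67],"spin":0.24},{"hand":30,"dp":[-0.7,-0.8,-0.67],"spin":0.28},{"hand":30,"dp":[-0.8,-0.9,-0.67],"spin":0.32},{"hand":30,"dp":[-0.9,-0.95,-0.67],"spin":0.36},{"hand":30,"dp":[-0.95,-1,-0.67],"spin":0.4},{"hand":30,"dp":[-0.95,-1,-0.67],"spin":0.44}]'

```text
time: 5.9
ee_pos: [0.5128, -0.1807, 0.1898]
eef_rot: [0.812, 0.584, -0.0, -0.0]
ft_force: [-1.4, 0.7, -4.0]
width: 0.0438
grip_force: 25.1
```

```bash
python3 plan.py .59,-.344,.19,5
```

```text
t 5.90 tcp [ 0.5128 -0.1807  0.1898] phi 71.4 q7 -0.17 w 0.0438 F [-1.4  0.7 -4. ]
(0.59, -0.344, 0.19, 5.0) dp [-0.5211, 0.5008, -0.0016] spin 0.3692 tilt [-0.001  0.001]
```

>>> carry_out --deltas '[{"hand":30,"dp":[-0.2,0.2,0],"spin":0.04},{"hand":30,"dp":[-0.4,0.4,0],"spin":0.08},{"hand":30,"dp":[-0.521,0.501,0],"spin":0.12},{"hand":30,"dp":[-0.521,0.501,0],"spin":0.16},{"hand":30,"dp":[-0.521,0.501,0],"spin":0.2},{"hand":30,"dp":[-0.521,0.501,0],"spin":0.24},{"hand":30,"dp":[-0.521,0.501,0],"spin":0.28},{"hand":30,"dp":[-0.521,0.501,0],"spin":0.32},{"hand":30,"dp":[-0.521,0.501,0],"spin":0.36},{"hand":30,"dp":[-0.521,0.501,0],"spin":0.372},{"hand":30,"dp":[-0.521,0.501,0.15],"spin":0.372},{"hand":30,"dp":[-0.521,0.501,0.3],"spin":0.372},{"hand":30,"dp":[-0.521,0.501,0.44],"spin":0.372},{"hand":30,"dp":[-0.521,0.501,0.5],"spin":0.372},{"hand":30,"dp":[-0.521,0.501,0.5],"spin":0.372}]'

```text
time: 7.4
ee_pos: [0.5902, -0.34, 0.063]
eef_rot: [0.999, 0.043, -0.002, -0.001]
ft_force: [-1.2, 0.1, -2.0]
width: 0.0439
grip_force: 25.1
```

```bash
python3 plan.py .59,-.344,.031,4.5;python3 - <<'E'
from bench import *
import cv2
a,b=camera("scene"),camera("top")
a=a[170:270,80:240,::-1];b=b[130:230,330:430,::-1]
cv2.imwrite("pics/g2.png",cv2.hconcat([cv2.resize(a,(480,300),interpolation=2),cv2.resize(b,(300,300),interpolation=2)]))
E
```

```text
t 7.40 tcp [ 0.5902 -0.34    0.063 ] phi 5.0 q7 -1.14 w 0.0439 F [-1.2  0.1 -2. ]
(0.59, -0.344, 0.031, 4.5) dp [-0.0019, 0.0164, 0.1278] spin 0.0026 tilt [-0.004  0.003]
```

View pics/g2.png

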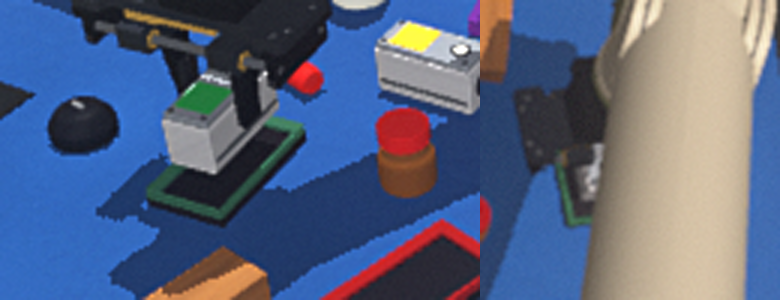

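Housing sits centred over the green nest (about (225,120) above fence (230,170)). Lowering.

>>> carry_out --deltas '[{"hand":30,"dp":[0,0,0.04],"spin":0},{"hand":30,"dp":[0,0,0.08],"spin":0},{"hand":30,"dp":[0,0,0.105],"spin":0},{"hand":30,"dp":[0,0,0.12],"spin":0},{"hand":30,"dp":[0,0,0.128],"spin":0},{"hand":30,"dp":[0,0,0.132],"spin":0},{"hand":30,"dp":[0,0,0.132],"spin":0},{"hand":30,"dp":[0,0,0.132],"spin":0}]'

```text
time: 8.3
ee_pos: [0.5917, -0.3409, 0.0324]
eef_rot: [0.999, 0.043, 0.0, 0.0]
ft_force: [0.7, -0.6, -2.9]
width: 0.0438
grip_force: 25.1
```

```bash
python3 plan.py .59,-.344,.031,4.5
```

```text
t 8.30 tcp [ 0.5917 -0.3409  0.0324] phi 5.0 q7 -1.15 w 0.0438 F [ 0.7 -0.6 -2.9]
(0.59, -0.344, 0.031, 4.5) dp [-0.008, 0.0117, 0.0055] spin 0.0026 tilt [ 0. -0.]
```

>>> carry_out --deltas '[{"hand":30,"dp":[-0.008,0.012,0],"spin":0},{"hand":30,"dp":[-0.008,0.012,0.004],"spin":0},{"hand":30,"dp":[-0.008,0.012,0.008],"spin":0},{"hand":30,"dp":[-0.008,0.012,0.008],"spin":0},{"hand":30,"dp":[-0.008,0.012,0.008],"spin":0}]'

```text
time: 8.8
ee_pos: [0.5897, -0.3447, 0.0308]
eef_rot: [0.999, 0.043, 0.0, 0.0]
ft_force: [-3.7, -1.9, 5.3]
width: 0.044
grip_force: 25.0
```

>>> carry_out --deltas '[{"hand":60,"dp":[0,0,0],"spin":0},{"hand":60,"dp":[0,0,0],"spin":0},{"hand":70,"dp":[0,0,0],"spin":0},{"hand":70,"dp":[0,0,0],"spin":0},{"hand":70,"dp":[0,0,-0.05],"spin":0},{"hand":80,"dp":[0,0,-0.15],"spin":0},{"hand":85,"dp":[0,0,-0.35],"spin":0},{"hand":85,"dp":[0,0,-0.5],"spin":0},{"hand":85,"dp":[0,0,-0.64],"spin":0},{"hand":85,"dp":[-0.1,-0.3,-0.64],"spin":-0.05},{"hand":85,"dp":[-0.2,-0.6,-0.64],"spin":-0.1},{"hand":85,"dp":[-0.3,-0.9,-0.64],"spin":-0.15},{"hand":85,"dp":[-0.4,-1,-0.64],"spin":-0.2},{"hand":85,"dp":[-0.4,-1,-0.64],"spin":-0.25},{"hand":85,"dp":[-0.4,-1,-0.64],"spin":-0.3},{"hand":85,"dp":[-0.4,-1,-0.64],"spin":-0.35},{"hand":85,"dp":[-0.4,-1,-0.64],"spin":-0.4},{"hand":85,"dp":[-0.4,-1,-0.64],"spin":-0.45},{"hand":85,"dp":[-0.4,-1,-0.64],"spin":-0.5}]'

```text
time: 10.7
ee_pos: [0.4687, -0.1034, 0.1911]
eef_rot: [0.699, 0.715, 0.0, 0.001]
ft_force: [0.0, -0.2, -0.8]
width: 0.085
grip_force: 0.0
```

```bash
python3 plan.py .464,-.052,.1,121.7 .464,-.052,.022,121.7
```

```text
t 10.70 tcp [ 0.4687 -0.1034  0.1911] phi 91.3 q7 0.11 w 0.085 F [ 0.  -0.2 -0.8]
(0.464, -0.052, 0.1, 121.7) dp [0.2063, -0.0148, 0.3642] spin -0.1690 tilt [ 0.001 -0.001]
(0.464, -0.052, 0.022, 121.7) dp [0.2066, -0.0151, 0.6762] spin -0.1690 tilt [ 0.001 -0.001]
```

>>> carry_out --deltas '[{"hand":85,"dp":[0.207,-0.015,0],"spin":-0.04},{"hand":85,"dp":[0.207,-0.015,0],"spin":-0.08},{"hand":85,"dp":[0.207,-0.015,0],"spin":-0.12},{"hand":85,"dp":[0.207,-0.015,0.1],"spin":-0.169},{"hand":85,"dp":[0.207,-0.015,0.25],"spin":-0.169},{"hand":85,"dp":[0.207,-0.015,0.38],"spin":-0.169},{"hand":85,"dp":[0.207,-0.015,0.48],"spin":-0.169},{"hand":85,"dp":[0.207,-0.015,0.58],"spin":-0.169},{"hand":85,"dp":[0.207,-0.015,0.65],"spin":-0.169},{"hand":85,"dp":[0.207,-0.015,0.676],"spin":-0.169},{"hand":85,"dp":[0.207,-0.015,0.676],"spin":-0.169},{"hand":30,"dp":[0.207,-0.015,0.676],"spin":-0.169},{"hand":30,"dp":[0.207,-0.015,0.676],"spin":-0.169},{"hand":30,"dp":[0.207,-0.015,0.676],"spin":-0.169},{"hand":30,"dp":[0.207,-0.015,0.676],"spin":-0.169},{"hand":30,"dp":[0.207,-0.015,0.676],"spin":-0.169},{"hand":30,"dp":[0.207,-0.015,0.676],"spin":-0.169},{"hand":30,"dp":[0.207,-0.015,0.676],"spin":-0.169},{"hand":30,"dp":[0.207,-0.015,0.676],"spin":-0.169},{"hand":30,"dp":[0.207,-0.015,0.676],"spin":-0.169}]'

```text
time: 12.7
ee_pos: [0.464, -0.0519, 0.0211]
eef_rot: [0.49, 0.872, -0.0, 0.0]
ft_force: [-1.5, -0.4, 3.3]
width: 0.0439
grip_force: 24.8
```

```bash
python3 plan.py .6474,-.1235,.15,165 .6474,-.1235,.031,165
```

```text
t 12.70 tcp [ 0.464  -0.0519  0.0211] phi 121.3 q7 0.39 w 0.0439 F [-1.5 -0.4  3.3]
(0.6474, -0.1235, 0.15, 165.0) dp [-0.6259, 0.4777, -0.5156] spin -0.2427 tilt [-0. -0.]
(0.6474, -0.1235, 0.031, 165.0) dp [-0.6259, 0.4778, -0.0396] spin -0.2427 tilt [-0. -0.]
```

>>> carry_out --deltas '[{"hand":30,"dp":[0,0,-0.05],"spin":0},{"hand":30,"dp":[0,0,-0.15],"spin":0},{"hand":30,"dp":[0,0,-0.3],"spin":0},{"hand":30,"dp":[0,0,-0.45],"spin":0},{"hand":30,"dp":[-0.15,0.1,-0.52],"spin":-0.05},{"hand":30,"dp":[-0.3,0.22,-0.52],"spin":-0.1},{"hand":30,"dp":[-0.45,0.35,-0.52],"spin":-0.15},{"hand":30,"dp":[-0.57,0.44,-0.52],"spin":-0.2},{"hand":30,"dp":[-0.626,0.478,-0.52],"spin":-0.243},{"hand":30,"dp":[-0.626,0.478,-0.48],"spin":-0.243},{"hand":30,"dp":[-0.626,0.478,-0.38],"spin":-0.243},{"hand":30,"dp":[-0.626,0.478,-0.28],"spin":-0.243},{"hand":30,"dp":[-0.626,0.478,-0.2],"spin":-0.243},{"hand":30,"dp":[-0.626,0.478,-0.14],"spin":-0.243},{"hand":30,"dp":[-0.626,0.478,-0.11],"spin":-0.243},{"hand":30,"dp":[-0.626,0.478,-0.11],"spin":-0.243},{"hand":30,"dp":[-0.626,0.478,-0.11],"spin":-0.243}]'

```text
time: 14.4
ee_pos: [0.6479, -0.1233, 0.0495]
eef_rot: [0.13, 0.991, -0.0, 0.001]
ft_force: [0.8, 0.1, -4.4]
width: 0.0439
grip_force: 24.8
```

```bash
python3 plan.py .6474,-.1235,.0291,165;python3 - <<'E'
from bench import *
import cv2
a,b=camera("scene"),camera("top")
cv2.imwrite("g3b.png",b[:,:,::-1])
a=a[200:300,150:310,::-1];b=b[130:230,250:420,::-1]
cv2.imwrite("pics/g3.png",cv2.hconcat([cv2.resize(a,(400,250),interpolation=2),cv2.resize(b,(400,250),interpolation=2)]))
E
```

```text
t 14.40 tcp [ 0.6479 -0.1233  0.0495] phi 165.0 q7 1.17 w 0.0439 F [ 0.8  0.1 -4.4]
(0.6474, -0.1235, 0.0291, 165.0) dp [0.0018, -0.0011, 0.0817] spin 0.0003 tilt [ 0.001 -0.   ]
```

View pics/g3.png

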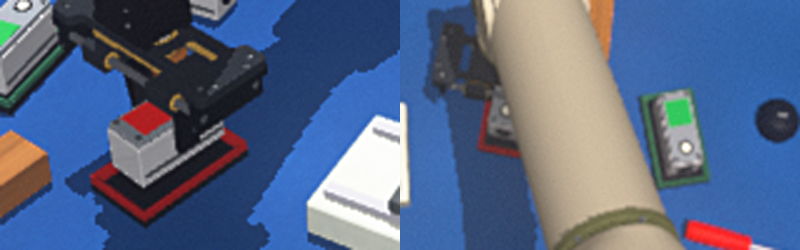

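Green stands in its nest at right (674,138), and red is centred over its nest at left. Lowering.

>>> carry_out --deltas '[{"hand":30,"dp":[0,0,0.03],"spin":0},{"hand":30,"dp":[0,0,0.05],"spin":0},{"hand":30,"dp":[0,0,0.065],"spin":0},{"hand":30,"dp":[0,0,0.074],"spin":0},{"hand":30,"dp":[0,0,0.08],"spin":0},{"hand":30,"dp":[0,0,0.08],"spin":0},{"hand":30,"dp":[0,0,0.08],"spin":0},{"hand":30,"dp":[0,0,0.08],"spin":0}]'

```text
time: 15.3
ee_pos: [0.6475, -0.1234, 0.0292]
eef_rot: [0.13, 0.992, -0.0, 0.0]
ft_force: [-6.5, 1.0, 5.0]
width: 0.0439
grip_force: 24.8
```

>>> carry_out --deltas '[{"hand":62,"dp":[0,0,0],"spin":0},{"hand":62,"dp":[0,0,0],"spin":0},{"hand":62,"dp":[0,0,0],"spin":0},{"hand":62,"dp":[0,0,0],"spin":0},{"hand":62,"dp":[0,0,-0.05],"spin":0},{"hand":62,"dp":[0,0,-0.15],"spin":0},{"hand":70,"dp":[0,0,-0.35],"spin":0},{"hand":85,"dp":[0,0,-0.5],"spin":0},{"hand":85,"dp":[0,0,-0.64],"spin":0}]'

```text
time: 16.2
ee_pos: [0.6478, -0.1232, 0.1919]
eef_rot: [0.13, 0.992, -0.0, 0.001]
ft_force: [0.7, 0.5, 0.1]
width: 0.0785
grip_force: 0.0
```

```bash
python3 plan.py .4138,-.2535,.19,92.9 .4138,-.2535,.022,92.9
```

```text
t 16.20 tcp [ 0.6478 -0.1232  0.1919] phi 165.1 q7 1.23 w 0.0785 F [0.7 0.5 0.1]
(0.4138, -0.2535, 0.19, 92.9) dp [0.7702, -0.7447, 0.0059] spin 0.4010 tilt [ 0.002 -0.   ]
(0.4138, -0.2535, 0.022, 92.9) dp [0.7717, -0.7449, 0.6779] spin 0.4010 tilt [ 0.002 -0.   ]
```

>>> carry_out --deltas '[{"hand":85,"dp":[0.15,-0.15,0],"spin":0.045},{"hand":85,"dp":[0.3,-0.3,0],"spin":0.09},{"hand":85,"dp":[0.45,-0.44,0],"spin":0.135},{"hand":85,"dp":[0.6,-0.58,0],"spin":0.18},{"hand":85,"dp":[0.7,-0.68,0],"spin":0.225},{"hand":85,"dp":[0.771,-0.745,0],"spin":0.27},{"hand":85,"dp":[0.771,-0.745,0],"spin":0.315},{"hand":85,"dp":[0.771,-0.745,0.0],"spin":0.36},{"hand":85,"dp":[0.771,-0.745,0.1],"spin":0.401},{"hand":85,"dp":[0.771,-0.745,0.25],"spin":0.401},{"hand":85,"dp":[0.771,-0.745,0.4],"spin":0.401},{"hand":85,"dp":[0.771,-0.745,0.4],"spin":0.401},{"hand":85,"dp":[0.771,-0.745,0.4],"spin":0.401}]'

```text
time: 17.5
ee_pos: [0.4136, -0.2536, 0.0898]
eef_rot: [0.689, 0.725, 0.0, 0.0]
ft_force: [0.4, -0.3, 0.3]
width: 0.0853
grip_force: 0.0
```

```bash
python3 plan.py .4138,-.2535,.022,92.9
```

```text
t 17.50 tcp [ 0.4136 -0.2536  0.0898] phi 92.9 q7 0.42 w 0.0853 F [ 0.4 -0.3  0.3]
(0.4138, -0.2535, 0.022, 92.9) dp [0.0002, 0.0006, 0.2712] spin 0.0001 tilt [0. 0.]
```

>>> carry_out --deltas '[{"hand":85,"dp":[0,0,0.1],"spin":0},{"hand":85,"dp":[0,0,0.2],"spin":0},{"hand":85,"dp":[0,0,0.265],"spin":0},{"hand":85,"dp":[0,0,0.265],"spin":0},{"hand":30,"dp":[0,0,0.265],"spin":0},{"hand":30,"dp":[0,0,0.265],"spin":0},{"hand":30,"dp":[0,0,0.265],"spin":0},{"hand":30,"dp":[0,0,0.265],"spin":0},{"hand":30,"dp":[0,0,0.265],"spin":0},{"hand":30,"dp":[0,0,0.265],"spin":0},{"hand":30,"dp":[0,0,0.265],"spin":0},{"hand":30,"dp":[0,0,0.265],"spin":0},{"hand":30,"dp":[0,0,0.265],"spin":0},{"hand":30,"dp":[0,0,0.2],"spin":0},{"hand":30,"dp":[0,0,0.1],"spin":0},{"hand":30,"dp":[0,0,-0.1],"spin":0},{"hand":30,"dp":[0,0,-0.25],"spin":0},{"hand":30,"dp":[0,0,-0.4],"spin":0},{"hand":30,"dp":[0,0,-0.5],"spin":0},{"hand":30,"dp":[0,0,-0.5],"spin":0}]'

```text
time: 19.5
ee_pos: [0.4146, -0.2544, 0.2166]
eef_rot: [0.689, 0.725, 0.0, 0.003]
ft_force: [1.1, 1.1, -3.2]
width: 0.0437
grip_force: 24.8
```

```bash
python3 plan.py .5983,.2149,.2148,88.4; python3 - <<'E'
from h import *
import cv2
b=cv2.imread("top0raw.png")
# refined stand measurements by image code: red tip blob in the top view
hsv=cv2.cvtColor(b,cv2.COLOR_BGR2HSV).astype(int);h=(hsv[...,0]+90)%180-90
c=u("top",(71,124)).round().astype(int)
s=(slice(c[1]-5,c[1]+6),slice(c[0]-7,c[0]+6));print(c);print(h[s]);print(hsv[s][...,1])
a=b[160:240,110:200];cv2.imwrite("pics/tip.png",cv2.resize(a,(675,600),interpolation=cv2.INTER_NEAREST))
E
```

```text
t 19.50 tcp [ 0.4146 -0.2544  0.2166] phi 92.9 q7 0.48 w 0.0437 F [ 1.1  1.1 -3.2]
(0.5983, 0.2149, 0.2148, 88.4) dp [1.8377, 0.8283, 0.0042] spin 0.0249 tilt [ 0.004 -0.003]
[139 187]
[[-60   0  24  23  20 -15 -19 -15 -13 -21 -15 -12 -13]
 [-52 -60 -10  30  10 -10  -7   3  11 -13   4   9  12]
 [ 18 -30 -75 -60 -15  20  25  28  24  25  24  24  26]
 [ 23  24  24  21  24  17  14  16  15  25  27  25  22]
 [ 23  27  26  26  30  14   0   3  11  28  30  23  24]
 [ 25  25  27  30  30  20   5   4  17  34  28  26  23]
 [ 25  24  24  27  30  28  18  17  28  33  27  25  24]
 [ 27  25  27  25  30  30  30  33  27  27  27  27  27]
 [ 25  24  27  27  25  25  27  27  27  27  27  27  27]
 [ 27  27  25  27  27  27  27  27  27  27  27  24  27]
 [ 25  27  27  27  25  27  27  27  27  25  27  24  27]]
[[ 12  10  20  22  18  11   8  11  14  11  12   8  14]
 [ 13   9   8  11   7   6  11  11  12  12  11  11   8]
 [ 12   3   7   3   6  11  22  16  25  17  23  21  22]
 [ 26  11  13  15  18  15  33  37  41  26  25  25  26]
 [ 17  25  27  23  17  40  93 119  56  15  23  29  22]
 [ 12  12  11   8   9  22  91 112  37   8  13  26  27]
 [ 11  10  10  10   9  13  26  31  13   9   9  13  17]
 [ 10  11  10  11  10   8  10   9  10   9  11  10  10]
 [ 11  10  10  10  11  11  10  10  10  10  10  10  10]
 [ 10  11  11  11  11  10  11  10  10  10  10  10  11]
 [ 12  11  11  10  11   9  10  11  11  12  11  10  11]]
```

View pics/tip.png

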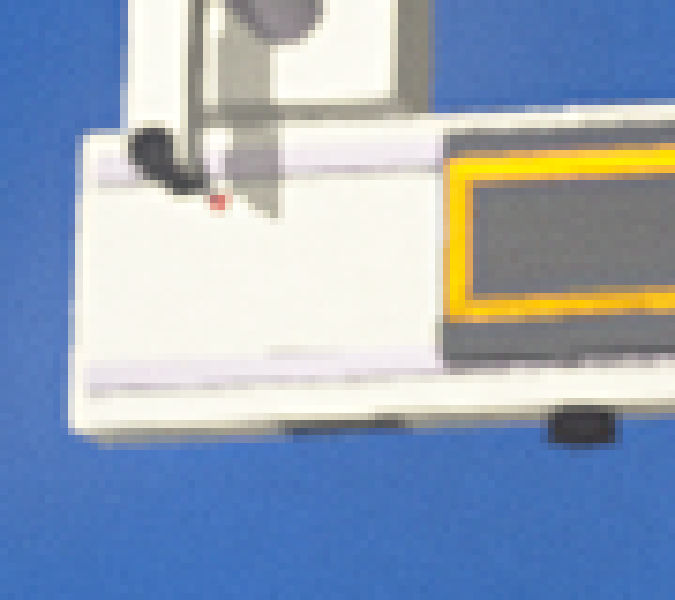

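Ball at (218,202) in the crop, i.e. raw pixel (138.6,186.4). The probe is about 132 mm from the nest centre, so the carriage currently stands near 23 mm.

>>> carry_out --deltas '[{"hand":30,"dp":[0.15,0.05,0],"spin":0},{"hand":30,"dp":[0.33,0.15,0],"spin":0},{"hand":30,"dp":[0.5,0.25,0],"spin":0},{"hand":30,"dp":[0.68,0.35,0],"spin":0},{"hand":30,"dp":[0.85,0.45,0],"spin":0.01},{"hand":30,"dp":[0.95,0.55,0],"spin":0.025},{"hand":30,"dp":[1,0.6,0],"spin":0.025},{"hand":30,"dp":[1,0.6,0],"spin":0.025}]'

```text
time: 20.3
ee_pos: [0.5505, 0.0066, 0.2114]
eef_rot: [0.715, 0.699, -0.0, -0.002]
ft_force: [0.1, -0.7, -2.5]
width: 0.0438
grip_force: 24.8
```

```bash
python3 plan.py .5983,.2149,.2148,88.4 .5983,.2149,.12,88.4; python3 - <<'E'
from h import *
r=least_squares(lambda X:proj("top",[X[0],X[1],.13])[0]-[138.55,186.4],[.6,.37]);print("tip",r.x)
E
```

```text
t 20.30 tcp [0.5505 0.0066 0.2114] phi 88.6 q7 -0.25 w 0.0438 F [ 0.1 -0.7 -2.5]
(0.5983, 0.2149, 0.2148, 88.4) dp [0.8374, 0.1712, -0.0119] spin 0.0013 tilt [-0.002  0.002]
(0.5983, 0.2149, 0.12, 88.4) dp [0.8365, 0.1721, 0.3673] spin 0.0013 tilt [-0.002  0.002]
tip [0.60085954 0.34696306]
```

>>> carry_out --deltas '[{"hand":30,"dp":[0.15,0.03,0],"spin":0},{"hand":30,"dp":[0.3,0.06,0],"spin":0},{"hand":30,"dp":[0.5,0.1,0],"spin":0},{"hand":30,"dp":[0.68,0.15,0],"spin":0},{"hand":30,"dp":[0.8,0.172,0],"spin":0},{"hand":30,"dp":[0.836,0.172,0.02],"spin":0},{"hand":30,"dp":[0.836,0.172,0.12],"spin":0},{"hand":30,"dp":[0.836,0.172,0.25],"spin":0},{"hand":30,"dp":[0.836,0.172,0.36],"spin":0},{"hand":30,"dp":[0.836,0.172,0.42],"spin":0},{"hand":30,"dp":[0.836,0.172,0.42],"spin":0},{"hand":30,"dp":[0.836,0.172,0.42],"spin":0}]'

```text
time: 21.5
ee_pos: [0.5996, 0.2108, 0.1092]
eef_rot: [0.717, 0.697, 0.0, 0.0]
ft_force: [0.1, 0.4, -2.1]
width: 0.0437
grip_force: 24.8
```

```bash
python3 plan.py .5983,.2149,.08,88.4;python3 - <<'E'
from bench import *
import cv2
a,b=camera("scene"),camera("top")
a=a[210:340,260:430,::-1];b=b[150:230,110:240,::-1]
cv2.imwrite("pics/y1.png",cv2.hconcat([cv2.resize(a,(523,400),interpolation=2),cv2.resize(b,(277,170),interpolation=2).copy() if 0 else cv2.copyMakeBorder(cv2.resize(b,(277,170),interpolation=2),0,230,0,0,0)]))
E
```

```text
t 21.50 tcp [0.5996 0.2108 0.1092] phi 88.4 q7 -0.71 w 0.0437 F [ 0.1  0.4 -2.1]
(0.5983, 0.2149, 0.08, 88.4) dp [0.0161, -0.0059, 0.1169] spin -0.0003 tilt [0. 0.]
```

View pics/y1.png

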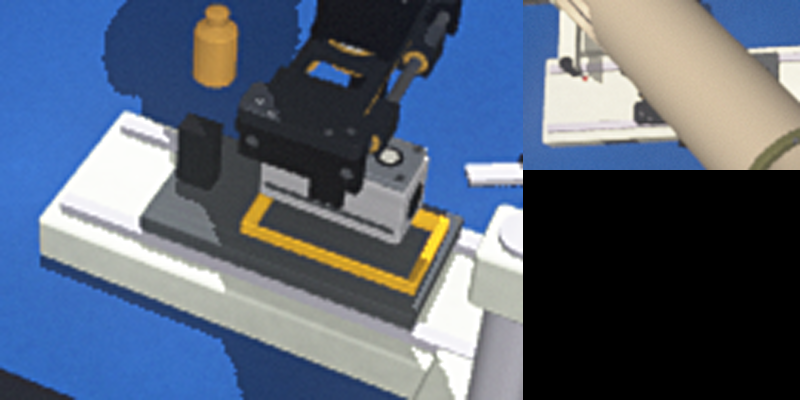

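Spot seen at (390,157), spot-end leading towards the probe, yellow fence below and in line. I'll check numerically, then lower.

```bash
python3 - <<'E'
from h import *
print(proj("scene",[.6004,.2388,.1385]),np.array([390,157])/3.077+[260,210])
E
```

```text
[[386.61535892 259.741565  ]] [386.74683133 261.02372441]
```

>>> carry_out --deltas '[{"hand":30,"dp":[0.016,-0.006,0],"spin":0},{"hand":30,"dp":[0.016,-0.006,0.03],"spin":0},{"hand":30,"dp":[0.016,-0.006,0.05],"spin":0},{"hand":30,"dp":[0.016,-0.006,0.06],"spin":0},{"hand":30,"dp":[0.016,-0.006,0.06],"spin":0},{"hand":30,"dp":[0.016,-0.006,0.06],"spin":0}]'

```text
time: 22.2
ee_pos: [0.598, 0.2152, 0.0935]
eef_rot: [0.717, 0.697, -0.0, 0.0]
ft_force: [0.1, -0.1, -2.7]
width: 0.0437
grip_force: 24.8
```

```bash
python3 plan.py .5983,.2149,.08,88.4
```

```text
t 22.20 tcp [0.598  0.2152 0.0935] phi 88.4 q7 -0.72 w 0.0437 F [ 0.1 -0.1 -2.7]
(0.5983, 0.2149, 0.08, 88.4) dp [-0.0012, 0.0014, 0.0539] spin -0.0001 tilt [-0. -0.]
```

>>> carry_out --deltas '[{"hand":30,"dp":[0,0,0.012],"spin":0},{"hand":30,"dp":[0,0,0.022],"spin":0},{"hand":30,"dp":[0,0,0.03],"spin":0},{"hand":30,"dp":[0,0,0.036],"spin":0},{"hand":30,"dp":[0,0,0.04],"spin":0},{"hand":30,"dp":[0,0,0.04],"spin":0},{"hand":30,"dp":[0,0,0.04],"spin":0}]'

```text
time: 22.9
ee_pos: [0.598, 0.2153, 0.0836]
eef_rot: [0.717, 0.697, 0.0, 0.0]
ft_force: [-0.2, 0.1, -3.0]
width: 0.044
grip_force: 24.8
```

>>> carry_out --deltas '[{"hand":30,"dp":[0,0,0.003],"spin":0},{"hand":30,"dp":[0,0,0.005],"spin":0},{"hand":30,"dp":[0,0,0.007],"spin":0},{"hand":30,"dp":[0,0,0.007],"spin":0},{"hand":30,"dp":[0,0,0.007],"spin":0}]'

```text
time: 23.4
ee_pos: [0.5979, 0.2153, 0.0818]
eef_rot: [0.717, 0.697, 0.0, 0.0]
ft_force: [-0.3, -0.0, -2.9]
width: 0.0441
grip_force: 24.8
```

>>> carry_out --deltas '[{"hand":30,"dp":[0,0,0.003],"spin":0},{"hand":30,"dp":[0,0,0.003],"spin":0},{"hand":30,"dp":[0,0,0.006],"spin":0},{"hand":30,"dp":[0,0,0.006],"spin":0},{"hand":30,"dp":[0,0,0.006],"spin":0}]'

```text
time: 23.9
ee_pos: [0.598, 0.2157, 0.0815]
eef_rot: [0.717, 0.697, 0.0, 0.0]
ft_force: [-4.3, -1.5, 8.0]
width: 0.0438
grip_force: 24.8
```

>>> carry_out --deltas '[{"hand":60,"dp":[0,0,0],"spin":0},{"hand":60,"dp":[0,0,0],"spin":0},{"hand":70,"dp":[0,0,0],"spin":0},{"hand":70,"dp":[0,0,0],"spin":0},{"hand":70,"dp":[0,0,-0.05],"spin":0},{"hand":70,"dp":[0,0,-0.15],"spin":0},{"hand":70,"dp":[0,0,-0.3],"spin":0},{"hand":70,"dp":[0,0,-0.4],"spin":0},{"hand":70,"dp":[-0.15,0,-0.4],"spin":0},{"hand":70,"dp":[-0.3,0,-0.4],"spin":0},{"hand":70,"dp":[-0.42,0,-0.4],"spin":0},{"hand":70,"dp":[-0.42,0,-0.4],"spin":0},{"hand":70,"dp":[-0.42,0,-0.4],"spin":0}]'

```text
time: 25.2
ee_pos: [0.5952, 0.11, 0.1811]
eef_rot: [0.717, 0.697, 0.0, 0.0]
ft_force: [-1.2, 0.0, 0.7]
width: 0.07
grip_force: 0.0
```

```bash
python3 plan.py .5954,.110,.082,88.4;python3 - <<'E'
from bench import *
from h import *
im=cv2.cvtColor(camera("scene"),cv2.COLOR_RGB2BGR);cv2.imwrite("y2s.png",im)
im2=cv2.cvtColor(camera("top"),cv2.COLOR_RGB2BGR);cv2.imwrite("y2t.png",im2)
# tag check in scene
p=proj("scene",[.5975,.1972,.109])[0];print(p)
q=cv2.cvtColor(im,cv2.COLOR_BGR2HSV);m=cv2.inRange(q,(20,110,60),(34,255,255));w=np.zeros_like(m);cv2.circle(w,tuple(p.round().astype(int).tolist()),13,255,-1);m&=w
k,l,s,c=cv2.connectedComponentsWithStats(m);print([(a[4],b) for a,b in zip(s[1:],c[1:])])
E
```

```text
t 25.20 tcp [0.5952 0.11   0.1811] phi 88.3 q7 -0.50 w 0.07 F [-1.2  0.   0.7]
(0.5954, 0.11, 0.082, 88.4) dp [0.0, 0.0005, 0.3966] spin -0.0005 tilt [0.001 0.   ]
[365.21730346 263.57180673]
[(np.int32(197), array([365.02030457, 263.28426396]))]
```

>>> carry_out --deltas '[{"hand":70,"dp":[0,0,0.12],"spin":0},{"hand":70,"dp":[0,0,0.24],"spin":0},{"hand":70,"dp":[0,0,0.34],"spin":0},{"hand":70,"dp":[0,0,0.39],"spin":0},{"hand":70,"dp":[0,0,0.39],"spin":0},{"hand":5,"dp":[0,0,0.39],"spin":0},{"hand":5,"dp":[0,0,0.39],"spin":0},{"hand":5,"dp":[0,0,0.39],"spin":0},{"hand":5,"dp":[0,0,0.39],"spin":0},{"hand":5,"dp":[0,0,0.39],"spin":0},{"hand":5,"dp":[0,0,0.39],"spin":0},{"hand":5,"dp":[0,0,0.39],"spin":0},{"hand":5,"dp":[0,0,0.39],"spin":0},{"hand":5,"dp":[0,0,0.39],"spin":0},{"hand":5,"dp":[0,0,0.39],"spin":0}]' --force 20

```text
time: 26.8
ee_pos: [0.5948, 0.1103, 0.0828]
eef_rot: [0.717, 0.697, -0.0, -0.0]
ft_force: [-2.1, -0.8, 2.5]
width: 0.0178
grip_force: 20.0
```

```bash
python3 plan.py .598,.2,.082,88.4
```

```text
t 26.80 tcp [0.5948 0.1103 0.0828] phi 88.4 q7 -0.55 w 0.0178 F [-2.1 -0.8  2.5]
(0.598, 0.2, 0.082, 88.4) dp [0.359, 0.0028, 0.003] spin -0.0000 tilt [-0. -0.]
```

Slide 90 mm first, gently, then measure.

>>> carry_out --deltas '[{"hand":5,"dp":[0.02,0,0],"spin":0},{"hand":5,"dp":[0.05,0,0],"spin":0},{"hand":5,"dp":[0.09,0,0],"spin":0},{"hand":5,"dp":[0.13,0,0],"spin":0},{"hand":5,"dp":[0.17,0,0],"spin":0},{"hand":5,"dp":[0.21,0,0],"spin":0},{"hand":5,"dp":[0.25,0,0],"spin":0},{"hand":5,"dp":[0.29,0,0],"spin":0},{"hand":5,"dp":[0.32,0,0],"spin":0},{"hand":5,"dp":[0.34,0,0],"spin":0},{"hand":5,"dp":[0.355,0,0],"spin":0},{"hand":5,"dp":[0.36,0,0],"spin":0},{"hand":5,"dp":[0.36,0,0],"spin":0},{"hand":5,"dp":[0.36,0,0],"spin":0}]'

```text
time: 28.2
ee_pos: [0.5969, 0.2013, 0.0828]
eef_rot: [0.717, 0.697, -0.0, -0.001]
ft_force: [-6.1, 0.5, 4.1]
width: 0.0182
grip_force: 20.0
```

```bash
python3 plan.py .598,.2,.082,88.4;python3 - <<'E'
from bench import *
import cv2
from h import *
a,b=camera("scene")[:,:,::-1],camera("top")[:,:,::-1]
cv2.imwrite("y3s.png",a);cv2.imwrite("y3t.png",b)
a=a[240:320,350:440];b=b[165:215,120:200]
cv2.imwrite("pics/y3.png",cv2.hconcat([cv2.resize(a,(400,356),interpolation=2),cv2.copyMakeBorder(cv2.resize(b,(400,250),interpolation=2),0,106,0,0,0)]))
E
```

```text
t 28.20 tcp [0.5969 0.2013 0.0828] phi 88.4 q7 -0.70 w 0.0182 F [-6.1  0.5  4.1]
(0.598, 0.2, 0.082, 88.4) dp [-0.005, 0.0046, 0.0033] spin 0.0002 tilt [-0.001  0.001]
```

View pics/y3.png

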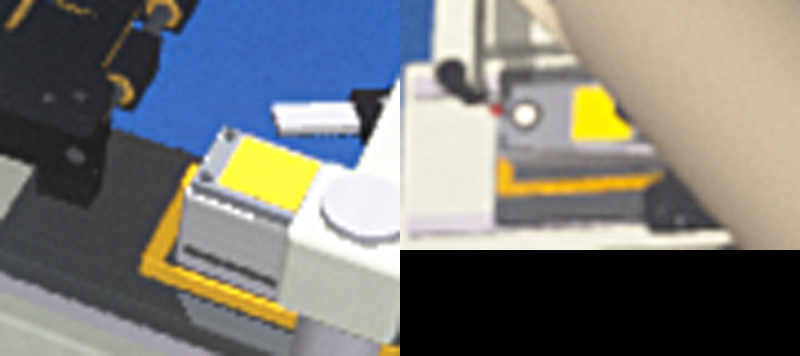

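Top view (right half): spot at (525,115), red ball at (497,110), so about 14 mm of travel is left. I'll refine numerically, since the picture budget is used up.

```bash
cat > spot.py <<'E'
from h import *
def go(f,guess):
    b=cv2.imread(f).astype(float);g=b.min(2)
    x,y=guess;ys,xs=np.mgrid[round(y)-5:round(y)+6,round(x)-5:round(x)+6];w=g[ys,xs].copy()
    print(w.astype(int))
    r=np.hypot(xs-x,ys-y)<3.2;w=np.clip(w-120,0,None)*r
    red=np.clip(b[...,2]-b[...,:2].max(2)-60,0,None);yy,xx=np.mgrid[183:191,134:145];q=red[183:191,134:145]
    s=np.array([(w*xs).sum(),(w*ys).sum()])/w.sum();t=np.array([(q*xx).sum(),(q*yy).sum()])/q.sum()
    bp=lambda p,z:least_squares(lambda X:proj("top",[*X,z])[0]-p,[.6,.35]).x
    print("spot",s,bp(s,.109),"tip px",t,bp(t,.130),"redsum",q.sum(),"diff",bp(t,.13)-bp(s,.109))
E
python3 -c "
from spot import *
go('y3t.png',(144.6,187.6)); go('top0raw.png',(215,235))"
```

```text
[[100  93 143 179 176 176 177 174 177 174 172]
 [112 108 147 173 163 157 166 173 174 173 172]
 [108 133 147 137 133 127 132 152 170 174 170]
 [ 98 136 140 167 211 214 173 124 155 173 171]
 [ 98 121 139 212 252 254 219 133 143 174 174]
 [147 134 140 215 252 252 216 134 150 174 174]
 [172 163 141 164 207 205 158 130 164 175 174]
 [175 173 159 134 135 125 125 155 173 176 172]
 [165 169 176 165 151 148 163 174 175 174 173]
 [137 157 176 177 177 179 178 176 174 172 173]
 [129 150 173 175 178 179 177 178 176 173 176]]
spot [144.43192771 187.46325301] [0.60323784 0.33716958] tip px [138.77906977 186.62790698] [0.60011033 0.34628511] redsum 86.0 diff [-0.00312751  0.00911552]
[[ 75 118 159 176 179 150 112  77  68  67  66]
 [102 141 149 172 193 189 171 164 143  95  66]
 [137 181 180 187 196 194 195 201 192 160 132]
 [170 195 191 188 174 164 179 195 199 193 183]
 [188 198 172 148 150 148 145 168 194 195 182]
 [195 190 155 180 238 239 204 154 172 193 174]
 [195 182 147 227 255 255 244 150 150 188 187]
 [193 182 149 225 255 255 241 145 156 190 193]
 [196 189 154 177 232 230 180 149 181 192 196]
 [191 190 174 152 149 133 135 172 194 194 189]
 [188 190 189 180 165 159 172 191 193 197 196]]
spot [214.88975213 235.33888272] [0.44300924 0.13264404] tip px [138.78666667 186.48      ] [0.6005615  0.34626877] redsum 75.0 diff [0.15755227 0.21362473]
```

```bash
python3 - <<'E'
from spot import *
np.set_printoptions(precision=4,suppress=True)
bp=lambda p,z:least_squares(lambda X:proj("top",[*X,z])[0]-p,[.6,.35]).x
b=cv2.imread("top0raw.png");m=mask(b,"top",(219,136),"yellow",26)
q=cv2.convexHull(np.argwhere(m)[:,::-1].astype(np.int32));M=cv2.moments(q);c=np.array([M["m10"],M["m01"]])/M["m00"]
print("fence top-only",bp(c,.067), "size check")
# stand corners (+y end, -y end), z=.036
for n,p in dict(ly=(120.9,177.3),ry=(252.8,172.0),rb=(253.5,211.6)).items():print(n,bp(np.array(p)-.0,.036))
# stand edge profiles along 3 image rows: blue->white transitions
g=b[...,2].astype(float)  # red channel: low on blue
for row in(182,190,198,206):
    r=g[row];th=150
    i=[k+(th-r[k])/(r[k+1]-r[k]) for k in range(105,270) if (r[k]-th)*(r[k+1]-th)<0]
    print(row,np.round(i,2)[[0,-1]],bp((i[0],row),.036),bp((i[-1],row),.036))
t=cv2.imread("y3t.png");h=cv2.cvtColor(t,cv2.COLOR_BGR2HSV)
E
```

```text
fence top-only [0.5977 0.2169] size check
ly [0.6671 0.4383]
ry [0.6526 0.0177]
rb [0.5226 0.0227]
182 [119.91 252.68] [0.6516 0.441 ] [0.6192 0.0199]
190 [119.48 252.9 ] [0.625  0.4417] [0.5928 0.0207]
198 [119.23 253.39] [0.5987 0.4419] [0.5665 0.0206]
206 [118.61 253.63] [0.5728 0.4432] [0.5406 0.0213]
```

>>> carry_out --deltas '[{"hand":5,"dp":[0.008,0,0],"spin":0},{"hand":5,"dp":[0.018,0,0],"spin":0},{"hand":5,"dp":[0.028,0,0],"spin":0},{"hand":5,"dp":[0.037,0,0],"spin":0},{"hand":5,"dp":[0.037,0,0],"spin":0},{"hand":5,"dp":[0.037,0,0],"spin":0},{"hand":5,"dp":[0.037,0,0],"spin":0}]'

```text
time: 29.0
ee_pos: [0.5971, 0.2105, 0.0828]
eef_rot: [0.717, 0.697, -0.0, -0.001]
ft_force: [-6.3, -0.1, 3.9]
width: 0.0177
grip_force: 20.0
```

```bash
python3 - <<'E'
from bench import *
import cv2
cv2.imwrite("y4t.png",camera("top")[:,:,::-1])
from spot import *
go("y4t.png",proj("top",[.6032,.3463,.109])[0])
E
```

```text
[[ 85  80 101 117 119 117 149 179 175 176 172]
 [ 71  83 104 114 115 115 147 175 176 175 174]
 [ 98 103 101  96  96 103 125 136 156 172 172]
 [169 135 102  79 108 178 195 139 118 156 173]
 [194 157 113  89 138 228 249 192 110 146 173]
 [188 170 139 122 187 243 254 213 126 151 172]
 [184 168 154 128 184 230 220 171 133 164 176]
 [188 173 169 141 140 148 136 141 156 173 176]
 [182 171 176 166 151 146 144 161 174 173 173]
 [160 144 160 174 176 176 175 176 179 175 173]
 [151 116 147 173 176 178 177 177 177 177 174]]
spot [141.64233038 187.86873156] [0.60261122 0.34544954] tip px [138.74747475 186.60606061] [0.6001843  0.34637822] redsum 99.0 diff [-0.00242692  0.00092868]
```

>>> carry_out --deltas '[{"hand":50,"dp":[0,0,0],"spin":0},{"hand":50,"dp":[0,0,0],"spin":0},{"hand":50,"dp":[0,0,0],"spin":0},{"hand":50,"dp":[0,0,0],"spin":0},{"hand":50,"dp":[0,0,-0.05],"spin":0},{"hand":50,"dp":[0,0,-0.15],"spin":0},{"hand":50,"dp":[0,0,-0.3],"spin":0},{"hand":50,"dp":[0,0,-0.5],"spin":0},{"hand":50,"dp":[-0.15,0,-0.6],"spin":0},{"hand":50,"dp":[-0.35,0.2,-0.6],"spin":0},{"hand":50,"dp":[-0.55,0.4,-0.6],"spin":0},{"hand":50,"dp":[-0.75,0.55,-0.6],"spin":0},{"hand":50,"dp":[-0.95,0.55,-0.6],"spin":0},{"hand":50,"dp":[-1,0.55,-0.6],"spin":0},{"hand":50,"dp":[-1,0.55,-0.6],"spin":0}]'

```text
time: 30.55
ee_pos: [0.7292, -0.0531, 0.2328]
eef_rot: [0.72, 0.694, -0.001, 0.001]
ft_force: [-0.0, -1.5, -0.5]
width: 0.05
grip_force: 0.0
```

```bash
python3 plan.py .5,-.1,.23,88; python3 - <<'E'
from bench import *
from h import *
im={n:camera(n)[:,:,::-1].copy() for n in C}
cv2.imwrite("y5t.png",im["top"])
from spot import *
go("y5t.png",proj("top",[.6028,.346,.109])[0])
# tag centroids now, both views, for upright/seated heights (expected tag z .058 nests, .109 carriage)
for col,lo,hi,P in[("green",(40,150,90),(75,255,255),[.608,-.3426,.058]),("green2",(40,150,90),(75,255,255),[.572,-.3456,.058]),("red",(0,150,90),(8,255,255),[.6648,-.1282,.058]),("yellow",(22,150,90),(32,255,255),[.6006,.3,.109])]:
    o=[]
    for n in C:
        p=proj(n,P)[0];m=cv2.inRange(cv2.cvtColor(im[n],cv2.COLOR_BGR2HSV),lo,hi);w=np.zeros_like(m);cv2.circle(w,tuple(p.round().astype(int).tolist()),8 if n=="top" else 13,255,-1);m&=w
        o.append(cen(m) if m.any() else None)
    if all(x is not None for x in o):print(col,tri(*o))
E
```

```text
t 30.55 tcp [ 0.7292 -0.0531  0.2328] phi 87.9 q7 -0.23 w 0.05 F [-0.  -1.5 -0.5]
(0.5, -0.1, 0.23, 88.0) dp [-0.2219, -0.9093, 0.0116] spin -0.0008 tilt [ 0.    -0.003]
[[ 85  73 101 115 113 116 149 173 173 172 173]
 [ 66  82 103 113 111 112 146 169 174 172 171]
 [ 99  99 102  95  91 107 125 133 155 170 171]
 [162 134  96  81 107 177 191 140 116 152 172]
 [195 158 110  90 138 222 248 193 108 140 170]
 [185 162 134 119 183 243 251 208 124 145 171]
 [181 168 150 129 182 229 219 168 130 161 170]
 [186 170 163 138 138 149 138 139 154 171 172]
 [180 171 172 166 149 142 142 158 171 173 170]
 [157 138 155 173 173 173 173 174 175 175 170]
 [150 111 144 169 173 175 175 174 175 172 171]]
spot [141.62193252 187.90260736] [0.60251038 0.34550899] tip px [138.77777778 186.6       ] [0.60019606 0.34628998] redsum 90.0 diff [-0.00231432  0.00078099]
green (array([ 0.60909365, -0.34295156,  0.05906599]), np.float64(0.323737793255475))
green2 (array([ 0.59691417, -0.34647685,  0.05373144]), np.float64(0.22324372362015765))
yellow (array([0.60088386, 0.294449  , 0.11157588]), np.float64(1.5312594727500368))
```

```bash
python3 - <<'E'
from bench import *
from h import *
im=camera("scene")[:,:,::-1].copy();a=np.radians(165)
best=proj("scene",[.6474-.018*np.cos(a),-.1235-.018*np.sin(a),.058])[0]
h=cv2.cvtColor(im,cv2.COLOR_BGR2HSV);m=cv2.inRange(h,(0,120,60),(8,255,255));k,l,s,c=cv2.connectedComponentsWithStats(m)
print(best,[(x[4],y.round(1)) for x,y in zip(s[1:],c[1:]) if x[4]>30])
d=[np.hypot(*(y-best)) for x,y in zip(s[1:],c[1:]) if x[4]>60]
if min(d)<3: print(close_job())
E
```

```text
[210.38194878 253.62858262] [(np.int32(65), array([217.3, 211. ])), (np.int32(134), array([209.8, 253.3]))]
the job is handed in; nothing more can be done
None
```

The job is handed in. Green is in the pass nest, red in the reject nest, and yellow is seated on the carriage. By the top camera, the white spot is under the probe tip to within about 1 mm along the slide and 2 mm across it.

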